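# Run the inspection carriage up to the magnifier

## Robot

A 6-joint arm with a two-finger parallel gripper is mounted at the origin on the work surface. World frame = base frame: x ahead of the robot, y to its left, z up, the work surface at z = 0. Lengths are in mm, angles in rad, forces in N, time in s.
With the tool pointing down it reaches from about 325 to 750 mm from the base axis. Payload 7.6 kg.
Tool frame: the origin (TCP) lies at the very end of the fingers, on their centre line; the grasp point (between the pads) lies 19 mm behind it; z points along the fingers, y is the line along which they close (so a half turn about z gives the same grasp; the last joint's range is limited). The gripper opens to 85 mm and grips with 20 to 120 N. Pads are 22 mm wide; open, the fingers measure 114 mm over their backs; the gripper's body (76 mm by 85 mm) begins 54 mm behind the grasp point. The pads swing forward as they close: fully open they stand 13 mm farther back than shut.
Start: joints at [1.12, 0.052, 1.401, -0, 1.689, -0.07], TCP at [195.109, 487.42, 231.323] pointing down, gripper open.
Joint ranges: [-2.9, 2.9], [-0.91, 2.17], [0.12, 2.37], [-1.06, 4.2], [0.26, 2.73], [-2.93, 2.93]. Speed limits (rad/s): [2.57, 2.57, 3.01, 3.14, 3.14, 3.14].

## Interface

Orientations are given as a unit quaternion [w, x, y, z].
In Python, from workcell import manip gives the robot as it stands.
- The arm moves only by the shell command python3 -m creep 'ROWS' [OPENING] [FORCE]. ROWS is JSON, a list that holds one entry, the list of rows, each a list of 6 numbers: the shift along the tool's x, y, z in m, then the turn, a rotation vector about the tool's x, y, z in degrees. In form: [[[tx, ty, tz, wx, wy, wz], ...]]. A call has 1 to 12 rows; each row shifts and turns the commanded pose from where the row before left it, along the tool's axes as they then stand; what a row does not reach is not made up. A row lasts 1/10 s, in which the tool goes at most 50 mm and 8.59 degrees, less where a joint would pass 70% of its speed; a pose out of reach is approached as far as the arm can. A call is refused whole if a number of a shift passes 0.05 or a number of a turn 8.59, either way. A call with a gripper value outside its range is refused whole. OPENING is the closure in counts, from 0 (fully open) to 255 (shut), set as the call begins (- or left out, the last holds). The fingers move at their own pace and stop on an object; FORCE is the grip in N (left out, the last holds). Time passes only in rows, so rows that do not move let the fingers close. It gives the time, the measured TCP pose, the force, the opening and the grip force at its end, in the units of the state.
- manip.read_state(): the state, without advancing time (a new reading comes with each control period).
- manip.get_image(name): name is "side" or "top" or "wrist"; returns a dict with "frame" (480x640x3 uint8, red, green, blue), "fovy" (degrees; the focal length in pixels is half the picture's height over the tangent of half this angle, whatever the lens; pixels are square), "cx", "cy" (the principal point, pixels), "extrinsics" (4x4, takes a point from world to camera coordinates). Camera axes: x right, y up, looking along -z (the intrinsics and any distortion apply to the point x, -y, -z); pixel columns grow to the right and rows downward; lengths in mm; the calibration is good to about 2 mm. A picture is of the moment at which its call begins. There is no depth.
- manip.sign_off(): hands the job in; it is judged then, once.
The state is a dict: "clock": time; "qpos": joint angles; "qd": joint speeds; "tau": joint torques, N m; "eef_pos": TCP position; "eef_rot": TCP orientation; "ft_force": force on the tool from outside, world axes, zero at the start; "torque": the same for the moment, N m; "width": finger opening in mm; "grasp_force": force on a finger pad.
Only numpy, scipy, OpenCV 4.12 (cv2) and the standard library are available. Lean on these libraries where they do the work, as an engineer would, in place of code of your own. Each camera call takes 0.05 s, during which the arm holds its last target. There are 200 camera calls.

## Task

On the inspection slide, press the black thumb pad on the carriage to release its lock and, keeping it held down, push the carriage along the rail until it is fully home against the end stop at the round magnifier's end. Then let the pad spring back up so that the carriage is locked there, and take the hand away. Use the fingertips only: do not force the carriage against its lock, keep off the printed ring, the magnifier and the light panel, and leave the loose things on the bench where they are.

Things in the scene. Friction and masses are not known exactly. Their poses are not given: they have to be found in the camera images.
- rail: Inspection slide: plywood baseboard 280 x 620 x 12 mm fixed to the table, with a low twin-shaft aluminium rail 404 mm long between grey end blocks. Origin on the table under the rail's middle; x roughly away from the robot, y along the rail, z up. A magnifier stands at one end and a light panel at the other; which end is which varies.
- carriage (a joint): Carriage position in m, positive towards the rail's +y: 0 mid-rail, -0.12 and +0.12 the two end stops (rubber buffers). The carriage is an aluminium plate 172 mm across the rail and 100 mm along it, its top 64 mm above the table, 0.5 to 0.9 kg. Unlocked it moves with a push of 2 to 3 N; locked it holds against about 20 N.
- lock (a joint): How far the thumb pad is pressed, in m: 0 released (carriage locked), 0.006 fully down. It gives under about 5 N and is fully down at about 6 N. The lock is free once the pad is more than 2 mm down; hold it well down (3 mm or more). Let go, it springs up and locks the carriage anywhere on the rail.
- pad_top (a point): Middle of the top of the black thumb pad, on the carriage's robot side (rail frame x -70 mm, y = carriage position), 98 mm above the table released, 92 mm fully down. Flat, 30 mm across the rail, 52 mm along it; at each end of its length a lip 5 mm high and 5 mm thick (42 mm clear between) to push against. It rides with the carriage. The ring's edge is 74 mm away.
- carriage_mid (a point): Point on the top of the carriage plate at the foot of the ring's holder (rail frame x = +45 mm, y = carriage position, 64 mm above the table). At the right end stop it is 142 mm from the magnifier.
- ring: Red 3D-printed stepped ring, 84 mm across its tabs and 16 mm thick, standing upright on two steel rods on the carriage, its axis along the rail. Origin at its centre, 125 mm above the table. Fixed to the carriage; not to be touched.
- magnifier: Round magnifying glass, 114 mm across its black frame, upright on a stem and a round foot fixed to the baseboard at one end of the rail, facing along the rail; 182 mm high above the table. Origin under its foot, 12 mm above the table (rail frame x = +45 mm, y = +262 or -262 mm). It marks the end to slide to.
- panel: Rectangular white light panel in an aluminium frame, 120 mm wide, 110 mm tall, top 180 mm above the table, upright on a foot at the other end of the rail (same offsets as the magnifier, opposite end). Origin under its foot.
- comb_a: Loose salmon printed toothed strip, 22 x 72 x 24 mm, on the front of the baseboard. Origin under its centre. Leave alone.
- comb_b: Loose red printed toothed strip, 22 x 48 x 24 mm, on the front of the baseboard. Origin under its centre. Leave alone.
- comb_c: Loose salmon printed toothed strip, 22 x 72 x 24 mm, on the table in front of the baseboard. Origin under its centre. Leave alone.
- jar: Small glass jar with black cap, 44 mm across, 55 mm high, on the baseboard behind the rail. Origin under its centre. Leave alone.
- tape: Roll of tape lying flat, 90 mm across, 24 mm high, on the table to the robot's right. Origin under its centre. Leave alone.
- glue: White glue bottle, 44 mm across, 120 mm high, on the baseboard behind the rail. Origin under its centre. Leave alone.
- caliper: Steel caliper lying flat, 200 mm long, 12 mm high, on the table to the robot's left. Origin under its beam's middle. Leave alone.

How it is judged (in metres and radians):
On the way, in this order (a step that is already met when the one before it is completed fails the run):
1. the thumb pad is held down, clear of its lock (value of joint lock above 0.002 m), for 0.1 s.
2. with the pad still down, the carriage is home against the stop at the magnifier's end ((value of joint carriage above 0.117 m or value of joint carriage below -0.117 m) and horizontal distance between carriage_mid and magnifier below 0.17 m and value of joint lock above 0.0015 m), for 0.1 s.
At the end, for the whole second after the job is handed in: The carriage is within 3 mm of the end stop at the magnifier's end, at rest, with the thumb pad back up (within 1 mm) so that it is locked, and the hand is clear ((value of joint carriage above 0.117 m or value of joint carriage below -0.117 m) and horizontal distance between carriage_mid and magnifier below 0.17 m and value of joint lock below 0.001 m and velocity of joint carriage between -0.005 and 0.005 m/s); the robot touches nothing.
It fails at once if the carriage is dragged along with its lock on (pad less than 1 mm down while it moves faster than 30 mm/s) (value of joint lock below 0.001 m and (velocity of joint carriage above 0.03 m/s or velocity of joint carriage below -0.03 m/s)).
It fails at once if the printed ring, the magnifier or the light panel is touched (contact force between any of the fingers, the arm and ring above 0.5 N or contact force between any of the fingers, the arm and magnifier above 0.5 N or contact force between any of the fingers, the arm and panel above 0.5 N).
It fails at once if a loose thing on the bench is moved more than 15 mm or lifted (distance of any of comb_a, comb_b, comb_c, jar, tape, glue, caliper from where it was at the start of the episode above 0.015 m).
It also fails if it takes over 32 s, if anything falls off the work surface, if the arm or the gripper's body presses on something with over 40 N, if the wrist force passes 120 N, or if a joint passes its speed limit or range.

## Working session

There is one attempt and no reset: what is moved stays moved. The work goes in short steps, Python scripts to look and compute and a shell command to move; the robot and the scene stay as the last step left them, time stands still between calls to the robot, and variables do not carry over. Pictures are saved under pics/ and viewed, at most 10 in all, crops included, and the job is handed in when it is done.

```bash
mkdir -p pics
python3 - <<'E'
from workcell import manip
import cv2,numpy as np
for n in ("top","side"):
    d=manip.get_image(n); cv2.imwrite(f"pics/{n}0.png",d["frame"][:,:,::-1])
    print(n,d["fovy"],d["cx"],d["cy"],np.round(d["extrinsics"],4).tolist(),[k for k in d])
s=manip.read_state();print(s)
E
```

```text
top 46.50645238385758 311.78780374345166 245.46946384002658 [[-0.0055, -1.0, 0.0035, 6.3569], [0.9957, -0.0052, 0.0923, -553.692], [-0.0923, 0.0039, 0.9957, -1652.5916], [0.0, 0.0, 0.0, 1.0]] ['frame', 'fovy', 'cx', 'cy', 'extrinsics']
side 54.910283518010644 313.4778580318153 239.53914993671177 [[0.8249, -0.5648, 0.0236, -475.9714], [0.3351, 0.5221, 0.7843, -291.8851], [-0.4553, -0.6391, 0.6199, -1039.1655], [0.0, 0.0, 0.0, 1.0]] ['frame', 'fovy', 'cx', 'cy', 'extrinsics']
{'clock': 0.1, 'qpos': array([ 1.11970525e+00,  5.27544571e-02,  1.40162170e+00, -1.51468247e-05,
        1.68860054e+00, -7.02562046e-02]), 'qd': array([-0.00130135, -0.00020226, -0.00355103, -0.0009009 ,  0.00177392,
       -0.0006923 ]), 'tau': array([ 1.09235636e-03, -3.82579279e+01, -3.60988963e+01, -7.65486243e-05,
        4.71299660e-03, -1.80654672e-05]), 'eef_pos': array([194.98397921, 487.15909092, 230.56751507]), 'eef_rot': array([-1.71089240e-04,  1.89269628e-01,  9.81924910e-01, -6.70584694e-04]), 'ft_force': array([-0.0294534 , -0.67184708, -0.14824074]), 'torque': array([-0.03816093, -0.00832506, -0.02485506]), 'grasp_force': 0.0, 'width': 85.56454481549213}
```

View pics/top0.png

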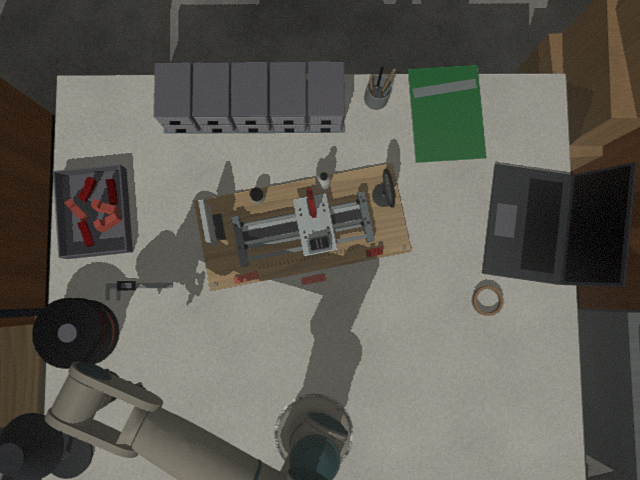

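View pics/side0.png

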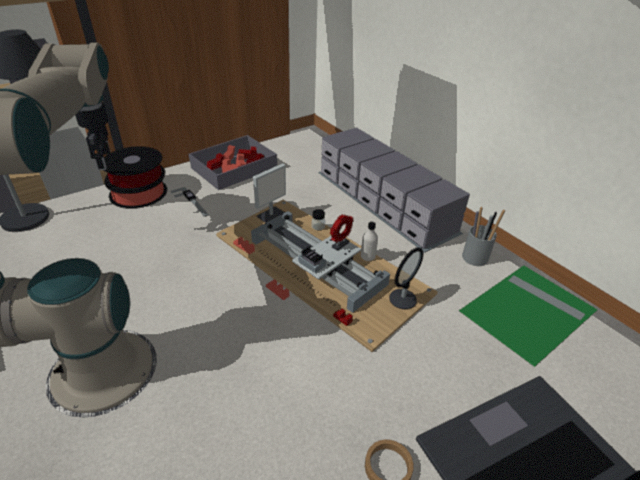

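The top view shows the magnifier at the right (388,188), which is world −y, and the light panel at the left (207,220). The carriage is near (316,222), with the black pad near (319,243). I'll zoom in for measuring.

```bash
cat > h.py <<'E'
import numpy as np,cv2
from workcell import manip
def ray(d,u,v):
    E=np.array(d["extrinsics"]);f=240/np.tan(np.radians(d["fovy"])/2)
    r=E[:3,:3].T@np.array([(u-d["cx"])/f,-(v-d["cy"])/f,-1]);return -E[:3,:3].T@E[:3,3],r
def plane(d,u,v,z):
    c,r=ray(d,u,v);return c+r*(z-c[2])/r[2]
def proj(d,p):
    E=np.array(d["extrinsics"]);f=240/np.tan(np.radians(d["fovy"])/2)
    q=E[:3,:3]@np.array(p)+E[:3,3];return d["cx"]+f*q[0]/-q[2],d["cy"]-f*q[1]/-q[2]
E
python3 - <<'E'
from h import *
d=manip.get_image("top");im=d["frame"][:,:,::-1]
cv2.imwrite("pics/c1.png",cv2.resize(im[155:300,190:420],None,fx=3.4,fy=3.4,interpolation=cv2.INTER_CUBIC))
g=im.max(2)
m=(g<60).astype(np.uint8);n,l,s,c=cv2.connectedComponentsWithStats(m[225:262,300:340])
for i in range(1,n):
    if s[i][4]>15: print(s[i],c[i]+[300,225],plane(d,*(c[i]+[300,225]),98))
E
```

```text
[ 10  11  20  14 188] [319.35106383 242.67553191] [554.96284497 -18.11879682  98.        ]
```

View pics/c1.png

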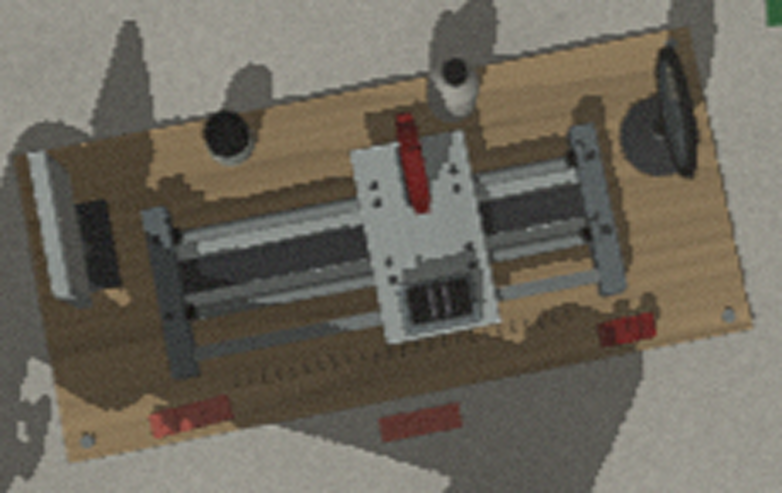

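The crop shows the pad at crop (438,298), which is about (555,−18) world. The board's front edge runs from (68,462) to (752,325), so the rail yaw is about +11.3°. The magnifier is at the −y end. I'll close the gripper, turn tool y along the rail and approach.

```bash
python3 -m creep '[[[0,0,0,0,0,-8.3],[0,0,0,0,0,-8.3],[0,0,0,0,0,-8.3],[0,0,0,0,0,-8.2],[-0.018,-0.04,0,0,0,0],[-0.018,-0.04,0,0,0,0],[-0.018,-0.04,0,0,0,0],[-0.018,-0.04,0,0,0,0],[-0.018,-0.04,0,0,0,0],[-0.018,-0.04,0,0,0,0],[-0.018,-0.04,0,0,0,0],[-0.018,-0.04,0,0,0,0]]]' 255 30
python3 - <<'E'
from h import *
d=manip.get_image("top")
o=lambda u,v:(190+u/3.4,155+v/3.4)
a=plane(d,*o(68,462),12)[:2];b=plane(d,*o(752,325),12)[:2];print(a,b,np.degrees(np.arctan2(*(a-b)[::-1]))-90)
L=plane(d,*o(172,295),50)[:2];R=plane(d,*o(597,210),50)[:2];print(L,R,(L+R)/2,np.degrees(np.arctan2(*(L-R)[::-1]))-90)
C=plane(d,*o(425,237),64)[:2];print("car",C)
E
```

```text
clock: 1.35
eef_pos: [399.5, 200.1, 231.2]
eef_rot: [0.0, -0.098, 0.995, 0.0]
ft_force: [0.8, 0.3, 0.1]
width: 0.3
grasp_force: 0.0
[419.53869315 309.920863  ] [ 537.84714877 -297.56845252] 11.020401077342427
[563.57032967 214.27000045] [ 636.41487645 -157.09510583] [599.99260306  28.58744731] 11.09786206523762
car [611.53746874  -6.2590737 ]
```

```bash
python3 -m creep '[[[-0.015,-0.04,0,0,0,0],[-0.015,-0.04,0,0,0,0],[-0.015,-0.04,0,0,0,0],[-0.015,-0.04,0,0,0,0],[-0.015,-0.04,0,0,0,0],[-0.015,-0.04,0,0,0,0],[0,0,0,0,0,0],[0,0,0,0,0,0]]]'
python3 - <<'E'
from h import *
d=manip.get_image("wrist");im=d["frame"][:,:,::-1].copy()
print(d["fovy"],d["cx"],d["cy"],np.round(d["extrinsics"],3).tolist())
for p in [(555,-18,98),(543,-20,98)]: print(proj(d,p))
cv2.imwrite("pics/w1.png",im)
E
```

```text
clock: 2.2
eef_pos: [534.1, -16.5, 230.5]
eef_rot: [-0.001, -0.097, 0.995, 0.0]
ft_force: [-0.9, 0.4, 0.7]
width: -0.2
grasp_force: 0.0
69.9279493544216 323.72523865054166 242.40197100246058 [[-0.195, 0.981, 0.001, 120.876], [-0.936, -0.185, -0.299, 535.062], [-0.293, -0.059, 0.954, -222.866], [0.0, 0.0, 0.0, 1.0]]
(np.float64(318.142025171644), np.float64(254.67006381688944))
(np.float64(318.5192765305246), np.float64(240.96776993571854))
```

View pics/w1.png

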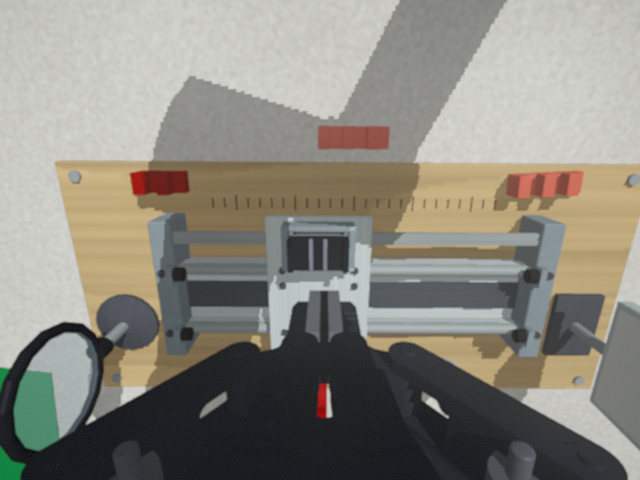

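The wrist view shows the black pad at columns 287–350, rows 236–270, centred at about (318.5,253). The magnifier is at the lower left, and the carriage plate's front edge is at row 217. I'll check that against the plate geometry.

Run:
```python
from h import *
d=manip.get_image("wrist");im=d["frame"][:,:,::-1].copy()
w=plane
y=np.array([-.192,.981]);x=np.array([.981,.192])
for n,u,v,z in [("plate front",319,217,64),("pad rear",319,270,98),("pad front",319,236,98),("pad L",287,253,98),("pad R",350,253,98),("bar front",319,220,98),("bar front",319,220,75),("plate L",267,240,64),("plate R",371,240,64),("board front",319,162,12)]:
    p=w(d,u,v,z)[:2];print(n,p.round(1),(p@x).round(1),(p@y).round(1))
cv2.imwrite("pics/w2.png",cv2.resize(im[205:300,255:385],None,fx=6,fy=6,interpolation=cv2.INTER_CUBIC))
```

```text
plate front [530.6 -21.6] 516.4 -123.1
pad rear [568.6 -13.7] 555.2 -122.6
pad front [538.6 -19.6] 524.7 -122.6
pad L [558.7 -43.3] 539.8 -149.8
pad R [548.2   9.1] 539.6 -96.4
bar front [525.2 -22.2] 510.9 -122.6
bar front [530.7 -21.4] 516.5 -122.9
plate L [562.  -65.3] 538.7 -172.0
plate R [542.8  30.7] 538.4 -74.1
board front [486. -31.] 470.8 -123.7
```

View pics/w2.png

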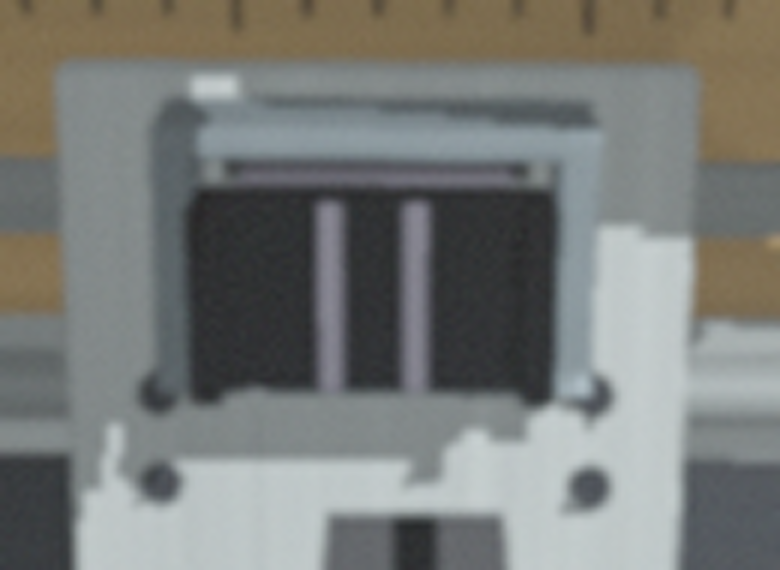

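```bash
python3 -m creep '[[[-0.009,-0.002,0,0,0,0],[-0.009,-0.002,0,0,0,0],[0,0,0.03,0,0,0],[0,0,0.03,0,0,0],[0,0,0.03,0,0,0],[0,0,0.02,0,0,0],[0,0,0.004,0,0,0],[0,0,0,0,0,0],[0,0,0,0,0,0]]]'
python3 - <<'E'
from h import *
d=manip.get_image("wrist");im=d["frame"][:,:,::-1].copy()
cv2.imwrite("pics/w3.png",im[180:480,120:520])
E
```

```text
clock: 3.2
eef_pos: [553.6, -16.2, 118.9]
eef_rot: [0.001, -0.098, 0.995, -0.0]
ft_force: [-0.0, 0.1, 0.7]
width: 0.1
grasp_force: 0.0
```

View pics/w3.png

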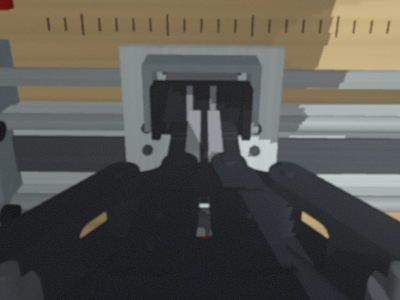

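The closed fingertips, near (205,160) in the crop, are centred over the pad (columns 152–252). I'll lower to contact and press.

```bash
python3 -m creep '[[[0,0,0.01,0,0,0],[0,0,0.007,0,0,0],[0,0,0.002,0,0,0],[0,0,0.002,0,0,0],[0,0,0.002,0,0,0],[0,0,0,0,0,0],[0,0,0,0,0,0]]]'
```

```text
clock: 3.95
eef_pos: [552.6, -16.4, 94.7]
eef_rot: [0.0, -0.098, 0.995, 0.0]
ft_force: [-3.3, -0.3, 4.4]
width: 0.1
grasp_force: 2.4
```

```bash
python3 -m creep '[[[0,0,0.001,0,0,0],[0,0,0.001,0,0,0],[0,0,0,0,0,0],[0,0,0,0,0,0]]]'; python3 -m creep '[[[0,-0.002,0,0,0,0],[0,-0.002,0,0,0,0],[0,-0.002,0,0,0,0],[0,-0.002,0,0,0,0],[0,0,0,0,0,0]]]'
```

```text
clock: 4.35
eef_pos: [552.7, -16.4, 92.7]
eef_rot: [0.0, -0.098, 0.995, -0.0]
ft_force: [-2.9, 0.9, 4.7]
width: -0.2
grasp_force: 2.7
clock: 4.85
eef_pos: [554.3, -24.4, 92.7]
eef_rot: [0.0, -0.098, 0.995, -0.0]
ft_force: [-3.4, -0.1, 6.4]
width: -0.2
grasp_force: 2.7
```

```bash
python3 -m creep '[[[0,-0.003,0,0,0,0],[0,-0.004,0,0,0,0],[0,-0.004,0,0,0,0],[0,-0.004,0,0,0,0],[0,-0.004,0,0,0,0],[0,-0.004,0,0,0,0],[0,-0.004,0,0,0,0],[0,-0.004,0,0,0,0],[0,-0.004,0,0,0,0]]]'
python3 - <<'E'
from h import *
d=manip.get_image("wrist");im=d["frame"][:,:,::-1].copy()
cv2.imwrite("pics/w4.png",im[150:480,60:560])
E
```

```text
clock: 5.75
eef_pos: [561.0, -58.6, 92.7]
eef_rot: [0.0, -0.098, 0.995, 0.0]
ft_force: [-4.0, 0.8, 5.4]
width: -0.3
grasp_force: 2.7
```

View pics/w4.png

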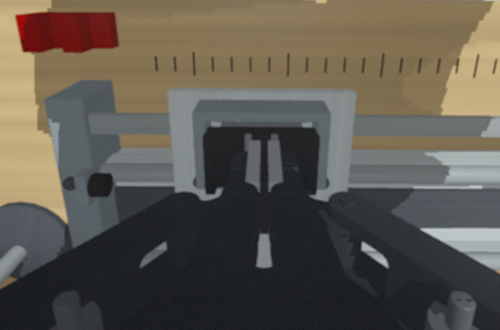

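The carriage (columns 170–355) is following the fingers and nearing the end block at (80,170). I'll keep pushing.

```bash
python3 -m creep '[[[0,-0.004,0,0,0,0],[0,-0.004,0,0,0,0],[0,-0.004,0,0,0,0],[0,-0.004,0,0,0,0],[0,-0.004,0,0,0,0],[0,-0.004,0,0,0,0],[0,-0.004,0,0,0,0],[0,-0.003,0,0,0,0],[0,0,0,0,0,0]]]';  python3 -m creep '[[[0,-0.003,0,0,0,0],[0,-0.003,0,0,0,0],[0,-0.003,0,0,0,0],[0,0,0,0,0,0]]]'
```

```text
clock: 6.7
eef_pos: [567.2, -89.6, 92.7]
eef_rot: [0.0, -0.098, 0.995, -0.0]
ft_force: [-2.9, -1.0, 6.4]
width: -0.2
grasp_force: 2.7
clock: 7.1
eef_pos: [569.0, -98.3, 92.8]
eef_rot: [0.0, -0.098, 0.995, -0.0]
ft_force: [-3.8, -0.6, 4.9]
width: 0.0
grasp_force: 2.6
```

```bash
python3 -m creep '[[[0,-0.003,0,0,0,0],[0,-0.003,0,0,0,0],[0,0,0,0,0,0]]]';  python3 -m creep '[[[0,-0.003,0,0,0,0],[0,-0.003,0,0,0,0],[0,0,0,0,0,0]]]'; python3 -m creep '[[[0,-0.002,0,0,0,0],[0,-0.002,0,0,0,0],[0,0,0,0,0,0]]]'
python3 - <<'E'
from h import *
d=manip.get_image("wrist");im=d["frame"][:,:,::-1].copy()
cv2.imwrite("pics/w5.png",im[150:480,60:560])
E
```

```text
clock: 7.4
eef_pos: [570.8, -103.6, 93.1]
eef_rot: [0.001, -0.098, 0.995, 0.0]
ft_force: [-1.3, 2.4, 6.4]
width: 0.0
grasp_force: 2.6
clock: 7.7
eef_pos: [572.1, -109.4, 93.1]
eef_rot: [0.001, -0.098, 0.995, 0.0]
ft_force: [-0.1, 1.3, 6.2]
width: -0.1
grasp_force: 2.6
clock: 8.0
eef_pos: [572.8, -113.2, 93.1]
eef_rot: [0.001, -0.098, 0.995, 0.0]
ft_force: [0.6, 3.2, 5.6]
width: -0.2
grasp_force: 2.6
```

View pics/w5.png

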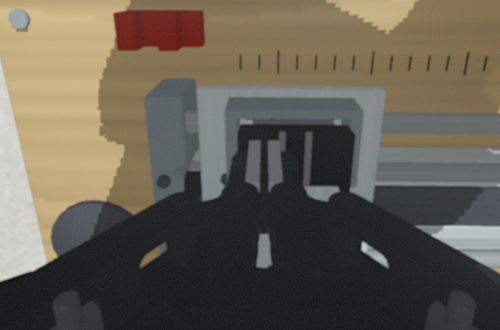

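The carriage (columns 197–385) is beside the end block, and the fingers have slid towards the lip on the magnifier side. I'll press on until the lip pushes back.

```bash
python3 -m creep '[[[0,-0.002,0,0,0,0],[0,-0.002,0,0,0,0],[0,0,0,0,0,0]]]'; python3 -m creep '[[[0,-0.002,0,0,0,0],[0,-0.001,0,0,0,0],[0,0,0,0,0,0]]]'
```

```text
clock: 8.35
eef_pos: [573.0, -114.0, 92.3]
eef_rot: [0.0, -0.099, 0.995, 0.003]
ft_force: [-2.1, 14.3, 5.6]
width: 0.0
grasp_force: 9.0
clock: 8.65
eef_pos: [573.0, -114.3, 92.0]
eef_rot: [-0.0, -0.1, 0.995, 0.006]
ft_force: [-5.6, 24.0, 6.6]
width: 0.2
grasp_force: 13.6
```

It now resists with 24 N, so the carriage is home against the stop with the pad down. I'll ease most of the side load and lift straight up.

```bash
python3 -m creep '[[[0,0.002,0,0,0,0],[0,0,0,0,0,0]]]'; python3 -m creep '[[[0,0,-0.002,0,0,0],[0,0,-0.002,0,0,0],[0,0,-0.002,0,0,0],[0,0,-0.002,0,0,0],[0,0,-0.003,0,0,0],[0,0,-0.005,0,0,0],[0,0,-0.02,0,0,0],[0,0,-0.03,0,0,0],[0,0,-0.03,0,0,0],[0,0,-0.03,0,0,0],[0,0,0,0,0,0],[0,0,0,0,0,0]]]'
python3 - <<'E'
from h import *
d=manip.get_image("wrist");im=d["frame"][:,:,::-1].copy()
cv2.imwrite("pics/w6.png",im)
E
```

```text
clock: 8.85
eef_pos: [573.0, -114.1, 92.2]
eef_rot: [0.0, -0.1, 0.995, 0.004]
ft_force: [-4.3, 16.6, 4.8]
width: 0.3
grasp_force: 10.4
clock: 10.05
eef_pos: [573.3, -118.5, 218.4]
eef_rot: [0.001, -0.098, 0.995, -0.0]
ft_force: [-0.1, -0.4, -1.0]
width: -0.1
grasp_force: 0.0
```

View pics/w6.png

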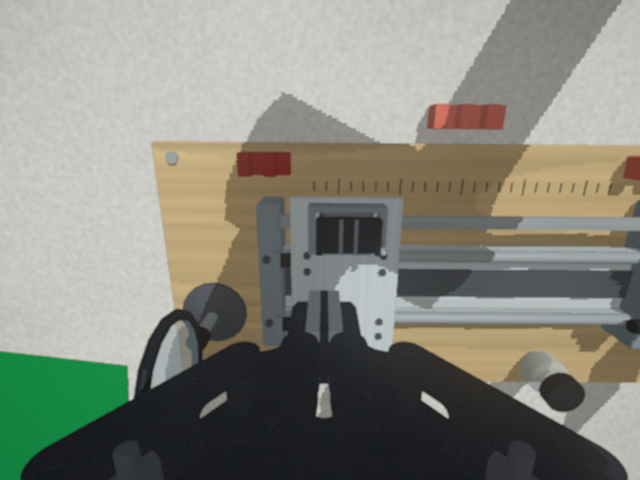

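The carriage (columns 291–402) sits against the buffer at (286,260), the pad is up, and the hand is clear at z=218. I'll do one quick number check before handing in.

Run:
```python
from h import *
d=manip.get_image("wrist")
y=np.array([-.192,.981])
for n,u,v,z in [("pad",349,236,98),("plateL",291,225,64),("plateR",402,225,64)]:
    p=plane(d,u,v,z)[:2];print(n,p.round(1),(p@y).round(1))
s=manip.read_state();print(s["clock"],s["ft_force"],np.abs(s["qd"]).max())
```

```text
pad [568.9 -99.5] -206.9
plateL [ 578.3 -147.7] -255.9
plateR [559.  -51.1] -157.5
10.15 [0.62551597 0.6051256  0.3020791 ] 0.006432978883642438
```

The pad has moved 84 mm along the rail, which puts the carriage at about −120 mm, fully home.

```bash
python3 -c "
from workcell import manip
print(manip.sign_off())"
```

```text
the job is handed in; nothing more can be done
None
```

The job is handed in: by camera measurement the carriage is home against the stop at the magnifier's end (about −120 mm), the pad looks sprung back up in the last picture, and the hand is clear at z = 218 mm; no verdict was returned.

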